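# Tip out the hinged parts tray into its bin

## Robot

A 6-joint arm with a two-finger parallel gripper is mounted at the origin on the work surface; the furniture and walls round the work are solid. World frame = base frame: x ahead of the robot, y to its left, z up, the work surface at z = 0. Lengths are in m, angles in degrees, forces in N, time in s.
With the tool pointing down it reaches from about 0.375 to 0.9 m from the base axis. Payload 3.1 kg.
Tool frame: the origin (TCP) lies on the centre line of the jaws, within the pads' length; the fingertips stand 8 mm ahead of it and the grasp point (between the pads) lies 11 mm behind it (bot.tip_extent is the distance from the TCP to the fingertips, in m); z points along the fingers, y is the line along which they close (so a half turn about z gives the same grasp; the last joint's range is limited). The gripper opens to 87 mm and grips with 3 to 60 N. Pads are 19 mm wide; open, the fingers measure 117 mm over their backs; the gripper's body (75 mm by 190 mm) begins 51 mm behind the grasp point.
Start: joints at [59.559, 30.224, 82.088, -0, 67.689, -10.227], TCP at [0.216, 0.586, 0.231] pointing down, gripper open.
Joint ranges: [-176.69, 176.69], [-43.24, 126.21], [12.49, 139.97], [-82, 262], [0, 151.66], [-163.58, 163.58]. Speed limits (degrees/s): [159.86, 159.86, 180, 180, 180, 180].

## Interface

Orientations are given as a 3x3 rotation matrix whose columns are the frame's x, y, z axes.
In Python, from rig import bot, vision, workorder gives the robot as it stands.
- The arm moves only by the shell command python3 -m handwheel 'ROWS'. ROWS is JSON, a list of rows, each an object with "delta_rot": the turn, a rotation vector about the tool's x, y, z in rad, a list of three; "xyz": the shift along the tool's x, y, z in mm, a list of three; "hand": the closure, from -1 (fully open) to 1 (shut). A call has exactly 5 rows; each row is the pose to reach, as a shift and turn from the pose commanded when the call began, along the tool's axes at that moment; what a row does not reach only later rows make up. A row lasts 1/8 s, in which the tool goes at most 62.5 mm and 10.7 degrees, less where a joint would pass 70% of its speed; a pose out of reach is approached as far as the arm can. A call with a gripper value outside its range is refused whole. The fingers move at their own pace and stop on an object; the grip force is fixed at half the most. Time passes only in rows, so rows that repeat a pose let the fingers close, or fill a call up. It gives the time, the measured TCP pose, the force, the opening and the grip force at its end, in the units of the state.
- bot.read_state(): the state, without advancing time (a new reading comes with each control period).
- vision.capture(name): name is "side" or "top"; returns the picture (420x560x3 uint8, red, green, blue); there is no depth.
- vision.camera_model(name): a dict with "camera_matrix" (3x3 intrinsics, pixels), "camera_from_world" (4x4, takes a point from world to camera coordinates). Camera axes: x right, y up, looking along -z (the intrinsics and any distortion apply to the point x, -y, -z); pixel columns grow to the right and rows downward; lengths in m; the calibration is good to about 2 mm. A picture is of the moment at which its call begins. camera_model takes no time and is no camera call.
- workorder.hand_in(): hands the job in; it is judged then, once.
The state is a dict: "time_s": time; "joint_positions": joint angles; "qvel": joint speeds; "tau": joint torques, N m; "position": TCP position; "tcp_rot": TCP orientation; "force": force on the tool from outside, world axes, zero at the start; "moment": the same for the moment, N m; "opening": opening from 0.0 (shut) to 1.0 (fully open); "grasp_force": force on a finger pad.
Only numpy, scipy, OpenCV 4.12 (cv2) and the standard library are available. Lean on these libraries where they do the work, as an engineer would, in place of code of your own. Each camera call takes 0.05 s, during which the arm holds its last target. There are 200 camera calls.

## Task

Slide the open bin by its pull bar up against the front of the tray stand, squarely and centred under the tray's open lip, without ramming it. Then lift the tray by the handle on its free edge until the gusset and both nuts have slid out into the bin, and lower the tray gently all the way back onto its rest: no dropping. Keep the gripper off the parts, leave the bin where it caught them, and do not disturb the things round about.

Things in the scene. Friction and masses are not known exactly. Their poses are not given: they have to be found in the camera images.
- stand: Fixed painted sheet-metal stand, 176 mm wide (its x) and 165 mm deep (its y), with a tilting tray on top. Origin on the worktop under the tray's hinge line; z up. The hinge line runs along its x, 90 mm above the worktop; the tray lies to +y of it, the bin belongs on the -y side. Its flat front plate (164 mm wide, 50 mm high) is the plane y = -12 mm.
- stand_stop (a point): Centre of the stand's front plate (stand frame x = 0, y = -12 mm, z = 25 mm): the middle of the bin's back wall belongs here.
- tray (a joint): Tilt of the tray in rad: 0 lying level on its rest, positive as the free (+y) edge is lifted, hard stop at 0.96 (55 degrees). The hinge is nearly free: let go, the tray (0.4 kg) falls shut, and faster than 1.5 rad/s counts as dropped. The parts slide only once the tilt passes some 0.45 to 0.65 rad, depending on friction.
- tray_handle (a point): Middle of the tray's handle, a plain round steel bar 10 mm thick and 110 mm long, parallel to the hinge, 95 mm above the worktop when level, free underneath. Clear gap to the tray's end wall 45 mm (wall top 22 mm above the bar's middle); 8 mm side arms at its ends. Pinch it from above across the bar; it may turn between the fingers.
- tray_hinge (a point): Middle of the hinge axis, 90 mm above the worktop (stand frame x = 0, y = 0). When level the handle is 220 mm from it along the stand's +y and 5 mm higher, and moves on that circle about it.
- tray_lip (a point): Middle of the open lip over which the parts leave the tray: floor height, 97 mm above the worktop and 42 mm to -y of the hinge when level. The tray is of steel sheet, 138 mm wide, with 20 mm walls at both sides and at the free end (y = 170 mm in the stand frame). At every tilt the lip stays above the 45 mm high bin.
- bin: Loose open grey bin 170 mm (its x) by 110 mm (its y) by 45 mm high, walls 4 mm, 0.45 kg, standing on the worktop. Origin in the middle of its underside, z up. Its +y wall goes against the stand; the pull bar is on the -y side. In place its axes are parallel to the stand's.
- bin_back (a point): Middle of the outer face of the bin's +y wall, 25 mm up, 55 mm from the bin's origin.
- bin_bar (a point): Middle of the bin's pull bar, a round steel bar 10 mm thick and 100 mm long along the bin's x, 100 mm to -y of the bin's origin and 30 mm above the worktop. Clear gap to the bin's wall 40 mm (wall top 15 mm above the bar's middle). Pinch it from above across the bar and slide the bin on the worktop.
- gusset: Steel gusset plate, a cut-off triangle 65 x 70 x 6 mm, 0.13 kg, loose, lying flat on the tray. Origin in the middle of its underside.
- nut_a: Hexagon nut 21 x 18 x 10 mm, loose, lying on the tray. Origin in the middle of its underside.
- nut_b: A second nut like nut_a.
- spray_can: Bystander: upright spray can, 66 mm across, 208 mm high, behind the work. Origin at the middle of its underside.
- tube: Bystander: upright piece of steel tube, 43 mm across, 60 mm high, behind the work to the right. Origin at the middle of its underside.
- tape: Bystander: tape measure 29 x 73 x 63 mm, standing behind the work, between the can and the tube. Origin at the middle of its underside.
Things that resemble listed ones, but are neither listed nor needed, are in the scene too. There is more than one size of the gusset; the job needs the middle-sized.

How it is judged:
By the outcome, as a careful person would: the job done as asked, in the order asked, and still so for the second after the job is handed in, with the robot touching nothing.
It also fails if it takes over 67 s, if anything falls off the work surface, if the arm or the gripper's body presses on something with over 40 N, if the wrist force passes 120 N, or if a joint passes its speed limit or range.

## Working session

There is one attempt and no reset: what is moved stays moved. The work goes in short steps, Python scripts to look and compute and a shell command to move; the robot and the scene stay as the last step left them, time stands still between calls to the robot, and variables do not carry over. Pictures are saved under pics/ and viewed, at most 12 in all, crops included, and the job is handed in when it is done.

```bash
mkdir -p pics; ls
python3 - <<'E'
from rig import bot,vision
import cv2
s=bot.read_state();print(s)
for n in("side","top"):
    im=vision.capture(n);cv2.imwrite(f"pics/{n}0.png",im[:,:,::-1]);m=vision.camera_model(n);print(n,m)
E
```

```text
pics
{'time_s': 0.0, 'joint_positions': array([ 5.95578481e+01,  3.02772896e+01,  8.21561024e+01, -2.17860942e-03,
        6.76870407e+01, -1.02276950e+01]), 'qvel': array([-0.04590011,  0.05750771, -0.09468707, -0.05696174,  0.0972807 ,
       -0.02541899]), 'tau': array([-3.12211869e-04, -4.40043640e+01, -1.76595908e+01,  6.34004991e-02,
        5.80443267e-02, -1.49971606e-04]), 'position': array([0.21558384, 0.58589281, 0.22959115]), 'tcp_rot': array([[-9.38410692e-01,  3.45520335e-01, -1.03466126e-03],
       [ 3.45521718e-01,  9.38408969e-01, -1.82999630e-03],
       [ 3.38634474e-04, -2.07478603e-03, -9.99997790e-01]]), 'force': array([-0.3451776 , -0.47278014, -0.14651412]), 'moment': array([0.0131843 , 0.00036515, 0.08441274]), 'grasp_force': 0.0, 'opening': 1.0051619289671356}
side {'camera_matrix': array([[441.58064028,   0.        , 273.79555568],
       [  0.        , 441.58064028, 201.88062648],
       [  0.        ,   0.        ,   1.        ]]), 'camera_from_world': array([[-0.93059175, -0.36605507, -0.00163608,  0.53415898],
       [ 0.2289744 , -0.58557832,  0.77760449, -0.20375632],
       [-0.28560412,  0.72325771,  0.6287516 , -0.8584464 ],
       [ 0.        ,  0.        ,  0.        ,  1.        ]])}
top {'camera_matrix': array([[495.4308585 ,   0.        , 286.29598814],
       [  0.        , 495.4308585 , 207.62084989],
       [  0.        ,   0.        ,   1.        ]]), 'camera_from_world': array([[ 0.0175882 , -0.99977446,  0.0119034 , -0.04976896],
       [ 0.99224554,  0.01891835,  0.12284498, -0.57878071],
       [-0.12304247,  0.00965048,  0.99235448, -1.41055652],
       [ 0.        ,  0.        ,  0.        ,  1.        ]])}
```

View pics/top0.png

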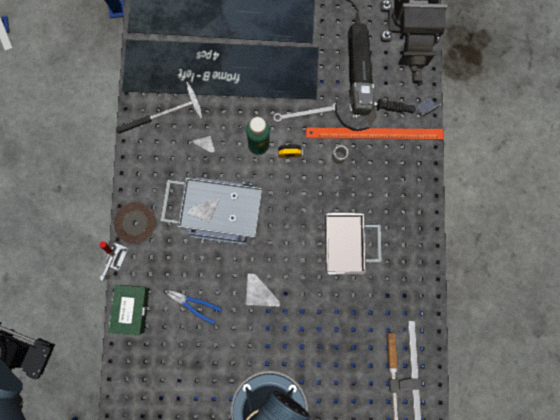

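View pics/side0.png

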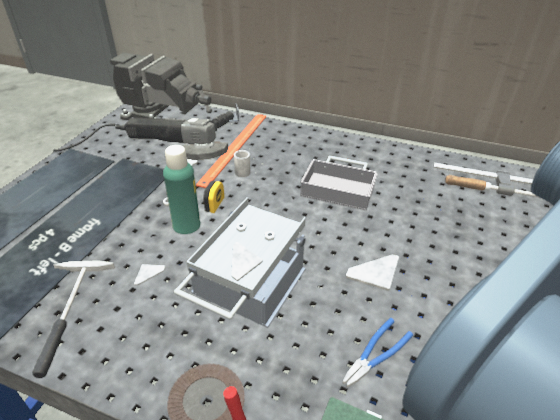

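The three triangle plates are one on the tray (top 204,210), a small one at (204,144) and a large one at (263,290). The one on the tray is the middle-sized gusset, so it is the right one. The tray handle is on the left at (173,200). The bin is at (346,243) with its bar on the right at (374,243). I'll enlarge both views to confirm and measure.

Run:
```python
import cv2
t=cv2.imread("pics/top0.png");cv2.imwrite("pics/topc.png",cv2.resize(t[165:290,150:400],None,fx=3.2,fy=3.2,interpolation=cv2.INTER_CUBIC))
t=cv2.imread("pics/side0.png");cv2.imwrite("pics/sidec.png",cv2.resize(t[140:330,165:390],None,fx=3.1,fy=3.1,interpolation=cv2.INTER_CUBIC))
```

```text
(no output)
```

View pics/topc.png

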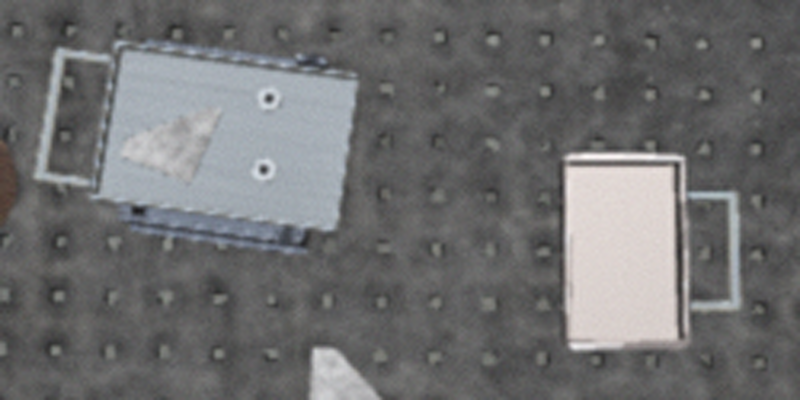

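View pics/sidec.png

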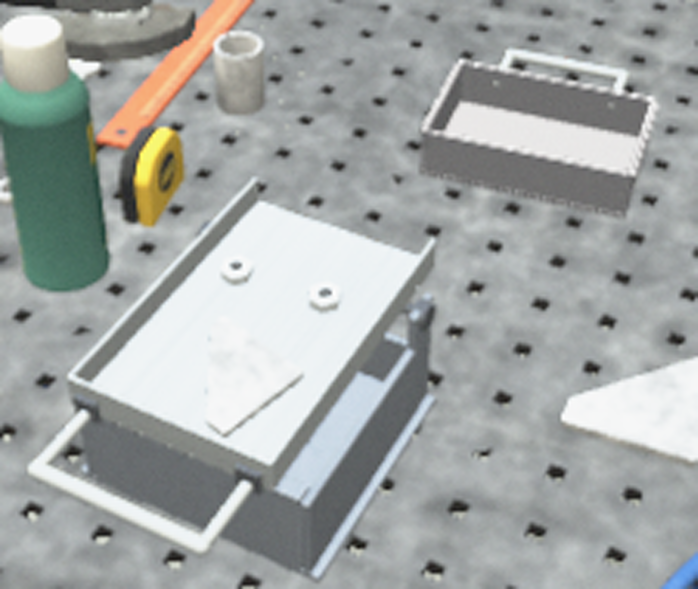

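The top crop shows handle bar ends at crop (60,53) and (40,179), and lip corners at (357,73) and (337,230). The bin rim corners are (564,157), (685,157), (688,348) and (568,348), and the bar ends are (738,194) and (739,307). In the side crop the handle ends are (38,468) and (203,546), and the bar ends are (510,55) and (622,78).

```bash
cat > h.py <<'E'
import numpy as np
from rig import bot,vision
def ray(n,p):
    m=vision.camera_model(n);T=m["camera_from_world"];R=T[:3,:3];c=-R.T@T[:3,3]
    d=np.linalg.inv(m["camera_matrix"])@[p[0],p[1],1];return c,R.T@(d*[1,-1,-1])
def plane(n,p,z):
    c,d=ray(n,p);return c+d*(z-c[2])/d[2]
def tri(a,b):
    c1,d1=ray("top",a);c2,d2=ray("side",b)
    s=np.linalg.lstsq(np.c_[d1,-d2],c2-c1,rcond=None)[0]
    p,q=c1+s[0]*d1,c2+s[1]*d2;return (p+q)/2,np.linalg.norm(p-q)
def proj(n,X):
    m=vision.camera_model(n);T=m["camera_from_world"];v=m["camera_matrix"]@((T[:3,:3]@X+T[:3,3])*[1,-1,-1]);return v[:2]/v[2]
T=lambda x,y:((x+.5)/3.2-.5+150,(y+.5)/3.2-.5+165)
S=lambda x,y:((x+.5)/3.1-.5+165,(y+.5)/3.1-.5+140)
E
python3 - <<'E'
from h import *
np.set_printoptions(precision=4,suppress=True)
for nm,ps,ss,z in [("handle",[(60,53),(40,179)],[(38,468),(203,546)],.095),("bar",[(738,194),(739,307)],[(510,55),(622,78)],.03),("rim",[(564,157),(685,157),(688,348),(568,348)],[(423,133),(460,63),(655,100),(632,176)],.045),("lip",[(357,73),(337,230)],[(258,202),(420,255)],.097),("endwall",[(118,43),(96,197)],[(72,376),(272,470)],.117)]:
    P=np.array([plane("top",T(*p),z) for p in ps]);Q=np.array([plane("side",S(*p),z) for p in ss])
    print(nm,P[:,:2].tolist(),P[:,:2].mean(0),Q[:,:2].mean(0),np.degrees(np.arctan2(*(P[1]-P[0])[1::-1])), np.degrees(np.arctan2(*(Q[1]-Q[0])[1::-1])),np.linalg.norm(P[1]-P[0]),np.linalg.norm(Q[1]-Q[0]))
    for a,b in zip(ps,ss):print("  ",*tri(T(*a),S(*b)))
E
```

```text
handle [[0.6407131952464182, 0.2939958519399622], [0.5293283768102646, 0.30614011093286597]] [0.585  0.3001] [0.5854 0.2997] 173.77763386105573 172.78581803433818 0.11204490530381844 0.11043020762465905
   [0.6401 0.2935 0.096 ] 0.0009720975632866785
   [0.53   0.3064 0.0949] 0.001346523926663763
bar [[0.5335244685422373, -0.3150700760667516], [0.43077203433870154, -0.31538584601884545]] [ 0.4821 -0.3152] [ 0.4816 -0.3093] -179.82392408765895 -179.82407365605167 0.10275291940093283 0.10037475757857778
   [ 0.5337 -0.316   0.0254] 0.0005458984497593973
   [ 0.4316 -0.3162  0.0256] 0.001451997264000605
rim [[0.5628524718653556, -0.15422983301848658], [0.5649304214056484, -0.2640718469788478], [0.39320730458301045, -0.26647547382337355], [0.3913302740804234, -0.1591357664533801]] [ 0.4781 -0.211 ] [ 0.478 -0.208] -88.91622945714154 -88.46294479035687 0.10986166713262724 0.10767728109746423
   [ 0.5623 -0.1547  0.0423] 0.0017680792140748291
   [ 0.5651 -0.2648  0.0409] 0.0005464819987807565
   [ 0.3947 -0.2665  0.0441] 0.002956463346258652
   [ 0.3919 -0.1592  0.0434] 0.0012136429221734117
lip [[0.6276996342508219, 0.03285234754234474], [0.48959061147914684, 0.04689389982435062]] [0.5586 0.0399] [0.559 0.04 ] 174.19468276567125 174.62732500028434 0.13882099034884945 0.12309102812801123
   [0.6249 0.0319 0.0946] 0.006566177379516946
   [0.4932 0.0477 0.0993] 0.007619270104292144
endwall [[0.6466477754822404, 0.2392712539557388], [0.5127402103510609, 0.25238023710915236]] [0.5797 0.2458] [0.5771 0.2518] 174.4088018068773 171.10393003977822 0.1345476920600185 0.13761329354808524
   [0.6467 0.2395 0.1148] 0.0006999172911995321
   [0.5133 0.2545 0.1062] 0.0006449740306334182
```

Everything agrees with the given sizes:
- **Handle:** (0.585, 0.300, 0.095) by ray-casting and by triangulation, bar length 110–112 mm.
- **Lip to handle:** 261.5 mm, against 262 expected.
- **Stand:** yaw about -5.9°, hinge at (0.5626, 0.0815).
- **Bin:** yaw about +1°, bar at (0.481, -0.312).

The bar has to reach (0.5454, -0.0846). First I work out the approach moves.

```bash
cat > go.py <<'E'
import sys
from h import *
from scipy.spatial.transform import Rotation as Ro
np.set_printoptions(precision=3,suppress=True)
# args: groups x,y,z,yawdeg(of tool y axis)
s=bot.read_state();p=s["position"];R=s["tcp_rot"]
print("t",s["time_s"],"p",p,"yaw",np.degrees(np.arctan2(R[1,1],R[0,1])),"F",s["force"],"op",s["opening"],"g",s["grasp_force"],"q",s["joint_positions"])
for a in sys.argv[1:]:
    x,y,z,w=map(float,a.split(","));w=np.radians(w)
    D=np.array([[-np.sin(w),np.cos(w),0],[np.cos(w),np.sin(w),0],[0,0,-1]])
    D[:,0]=np.cross(D[:,1],D[:,2])
    print(a,"xyz",R.T@([x,y,z]-p)*1000,"rot",Ro.from_matrix(R.T@D).as_rotvec())
E
python3 go.py .38,.33,.24,91
```

```text
t 0.1 p [0.216 0.586 0.23 ] yaw 69.78600323879225 F [-0.055  0.234  0.259] op 1.002635252814221 g 0.0 q [ 59.559  30.276  82.149  -0.     67.688 -10.226]
.38,.33,.24,91 xyz [-242.719 -183.407  -10.081] rot [-0.002 -0.001 -0.37 ]
```

```bash
python3 -m handwheel '[{"delta_rot":[0,0,-0.07],"xyz":[-45,-35,-2],"hand":-1},{"delta_rot":[0,0,-0.14],"xyz":[-95,-72,-4],"hand":-0.5},{"delta_rot":[0,0,-0.22],"xyz":[-145,-110,-6],"hand":0},{"delta_rot":[0,0,-0.30],"xyz":[-195,-147,-8],"hand":0.15},{"delta_rot":[0,0,-0.37],"xyz":[-242,-183,-10],"hand":0.15}]'; python3 go.py .48,.04,.24,91 .481,-.25,.22,91 .481,-.312,.12,91
```

```text
time_s: 0.72
position: [0.3805, 0.3293, 0.2404]
tcp_rot: [[-1.0, -0.02, -0.0], [-0.02, 1.0, -0.0], [0.0, -0.0, -1.0]]
force: [0.2, 0.4, 0.5]
opening: 0.63
grasp_force: 0.0
t 0.725 p [0.381 0.329 0.24 ] yaw 91.12194511576723 F [0.191 0.393 0.461] op 0.6295428723343184 g 0.0 q [ 28.133  20.128  98.616  -0.005  61.266 -62.986]
.48,.04,.24,91 xyz [ -93.786 -291.204    0.45 ] rot [-0.    -0.     0.002]
.481,-.25,.22,91 xyz [ -89.11  -581.165   20.496] rot [-0.    -0.     0.002]
.481,-.312,.12,91 xyz [ -87.909 -643.138  120.505] rot [-0.    -0.     0.002]
```

```bash
python3 -m handwheel '[{"delta_rot":[0,0,0],"xyz":[-18,-55,0],"hand":0.15},{"delta_rot":[0,0,0],"xyz":[-36,-112,0],"hand":0.15},{"delta_rot":[0,0,0],"xyz":[-54,-170,0],"hand":0.15},{"delta_rot":[0,0,0],"xyz":[-72,-228,0],"hand":0.15},{"delta_rot":[0,0,0],"xyz":[-88,-286,0],"hand":0.15}]' | head -2;  python3 -m handwheel '[{"delta_rot":[0,0,0],"xyz":[0,-60,0],"hand":0.15},{"delta_rot":[0,0,0],"xyz":[0,-120,0],"hand":0.15},{"delta_rot":[0,0,0],"xyz":[0,-180,0],"hand":0.15},{"delta_rot":[0,0,0],"xyz":[0,-240,10],"hand":0.15},{"delta_rot":[0,0,0],"xyz":[0,-300,20],"hand":0.15}]'; python3 go.py .481,-.312,.12,91 .481,-.312,.019,91
```

```text
time_s: 1.35
position: [0.473, 0.0448, 0.2405]
time_s: 1.98
position: [0.4775, -0.2552, 0.2202]
tcp_rot: [[-1.0, -0.017, 0.0], [-0.017, 1.0, 0.0], [-0.0, 0.0, -1.0]]
force: [1.0, 0.2, 0.7]
opening: 0.424
grasp_force: 0.0
t 1.975 p [ 0.478 -0.255  0.22 ] yaw 90.96170743110204 F [1.008 0.213 0.694] op 0.4244980168426593 g 0.0 q [ -39.958   24.554   94.782    0.019   60.665 -130.929]
.481,-.312,.12,91 xyz [ -2.502 -56.905 100.179] rot [ 0.     0.    -0.001]
.481,-.312,.019,91 xyz [ -2.485 -56.928 201.179] rot [ 0.     0.    -0.001]
```

```bash
python3 -m handwheel '[{"delta_rot":[0,0,0],"xyz":[-2,-25,20],"hand":0.15},{"delta_rot":[0,0,0],"xyz":[-2.5,-50,50],"hand":0.15},{"delta_rot":[0,0,0],"xyz":[-2.5,-57,85],"hand":0.15},{"delta_rot":[0,0,0],"xyz":[-2.5,-57,120],"hand":0.15},{"delta_rot":[0,0,0],"xyz":[-2.5,-57,135],"hand":0.15}]'; python3 go.py .481,-.312,.019,91
python3 - <<'E'
from h import *;import cv2
im=vision.capture("side")[:,:,::-1];cv2.imwrite("pics/s1.png",cv2.resize(im[100:240,250:450],None,fx=3.5,fy=3.5,interpolation=3))
E
```

```text
time_s: 2.6
position: [0.4801, -0.3092, 0.0833]
tcp_rot: [[-1.0, -0.017, -0.003], [-0.017, 1.0, 0.003], [0.003, 0.003, -1.0]]
force: [-0.2, 0.6, 0.3]
opening: 0.428
grasp_force: 0.0
t 2.6 p [ 0.48  -0.309  0.083] yaw 90.96406396200894 F [-0.199  0.575  0.252] op 0.42828755731317336 g 0.0 q [ -43.995   38.085   96.513    0.002   45.66  -134.961]
.481,-.312,.019,91 xyz [-1.082 -2.997 64.273] rot [ 0.003 -0.003 -0.001]
```

View pics/s1.png

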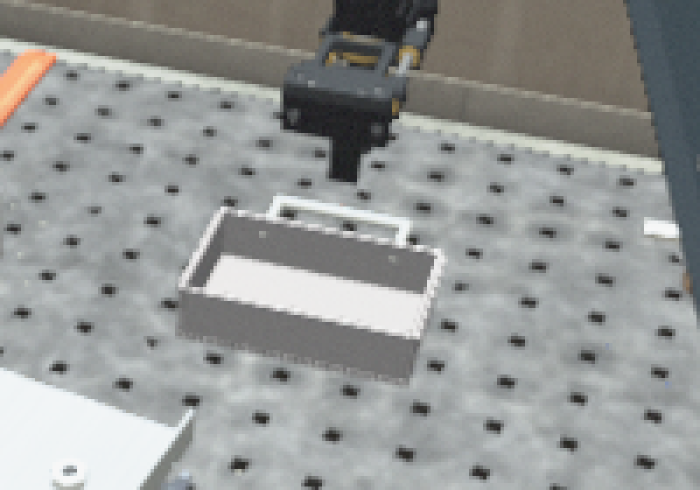

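The fingers, at crop (343,170), sit above the bar's middle at crop (340,215). Lowering and pinching.

```bash
python3 -m handwheel '[{"delta_rot":[0,0,0],"xyz":[-1,0,18],"hand":0.15},{"delta_rot":[0,0,0],"xyz":[-1,0,36],"hand":0.15},{"delta_rot":[0,0,0],"xyz":[-1,0,52],"hand":0.15},{"delta_rot":[0,0,0],"xyz":[-1,0,62],"hand":0.15},{"delta_rot":[0,0,0],"xyz":[-1,0,65],"hand":0.15}]';python3 -m handwheel '[{"delta_rot":[0,0,0],"xyz":[0,0,0],"hand":0.5},{"delta_rot":[0,0,0],"xyz":[0,0,0],"hand":0.7},{"delta_rot":[0,0,0],"xyz":[0,0,0],"hand":1},{"delta_rot":[0,0,0],"xyz":[0,0,0],"hand":1},{"delta_rot":[0,0,0],"xyz":[0,0,0],"hand":1}]'; python3 go.py .5454,-.0846,.019,84.1
```

```text
time_s: 3.28
position: [0.4821, -0.3099, 0.0197]
tcp_rot: [[-1.0, -0.017, -0.001], [-0.017, 1.0, 0.001], [0.001, 0.001, -1.0]]
force: [-0.2, -0.2, 0.7]
opening: 0.426
grasp_force: 0.0
time_s: 3.9
position: [0.4825, -0.3105, 0.021]
tcp_rot: [[-1.0, -0.017, 0.001], [-0.017, 1.0, -0.001], [-0.001, -0.001, -1.0]]
force: [0.8, -0.8, 2.1]
opening: 0.103
grasp_force: 30.0
t 3.9 p [ 0.483 -0.31   0.021] yaw 90.99489477645882 F [ 0.845 -0.828  2.098] op 0.10299444774210433 g 29.999560117721558 q [ -43.908   44.101   97.561   -0.01    38.287 -134.896]
.5454,-.0846,.019,84.1 xyz [-66.778 224.735   1.855] rot [-0.001  0.001  0.12 ]
```

```bash
python3 -m handwheel '[{"delta_rot":[0,0,0.005],"xyz":[-3,10,0],"hand":1},{"delta_rot":[0,0,0.015],"xyz":[-9,30,0],"hand":1},{"delta_rot":[0,0,0.03],"xyz":[-17,53,0],"hand":1},{"delta_rot":[0,0,0.045],"xyz":[-25,76,0],"hand":1},{"delta_rot":[0,0,0.06],"xyz":[-33,100,0],"hand":1}]';python3 -m handwheel '[{"delta_rot":[0,0,0.015],"xyz":[-7,24,0],"hand":1},{"delta_rot":[0,0,0.03],"xyz":[-15,49,0],"hand":1},{"delta_rot":[0,0,0.045],"xyz":[-21,72,0],"hand":1},{"delta_rot":[0,0,0.055],"xyz":[-24,90,0],"hand":1},{"delta_rot":[0,0,0.06],"xyz":[-25,95,0],"hand":1}]'; python3 -m handwheel '[{"delta_rot":[0,0,0],"xyz":[0,0,0],"hand":1},{"delta_rot":[0,0,0],"xyz":[0,0,0],"hand":1},{"delta_rot":[0,0,0],"xyz":[0,0,0],"hand":1},{"delta_rot":[0,0,0],"xyz":[0,0,0],"hand":1},{"delta_rot":[0,0,0],"xyz":[0,0,0],"hand":1}]'>/dev/null;python3 go.py .5454,-.0846,.019,84.1
python3 - <<'E'
from h import *;import cv2
im=vision.capture("top")[:,:,::-1];cv2.imwrite("pics/t1f.png",im);cv2.imwrite("pics/t1.png",cv2.resize(im[165:290,150:400],None,fx=3.2,fy=3.2,interpolation=3))
im=vision.capture("side")[:,:,::-1];cv2.imwrite("pics/s1f.png",im)
E
```

```text
time_s: 4.53
position: [0.5142, -0.2097, 0.021]
tcp_rot: [[-0.999, 0.042, 0.001], [0.042, 0.999, -0.002], [-0.001, -0.002, -1.0]]
force: [-1.7, -4.2, 2.2]
opening: 0.103
grasp_force: 30.1
time_s: 5.15
position: [0.5428, -0.1151, 0.0209]
tcp_rot: [[-0.995, 0.1, 0.0], [0.1, 0.995, -0.001], [-0.0, -0.001, -1.0]]
force: [-1.6, -4.4, 3.5]
opening: 0.101
grasp_force: 30.0
t 5.775 p [ 0.542 -0.116  0.02 ] yaw 84.07904587268108 F [2.882 3.707 2.636] op 0.10402359548425473 g 30.01782774925232 q [ -23.58    43.416  100.36     0.041   36.261 -107.693]
.5454,-.0846,.019,84.1 xyz [ 0.245 31.053  1.45 ] rot [ 0.001 -0.    -0.   ]
```

View pics/t1.png

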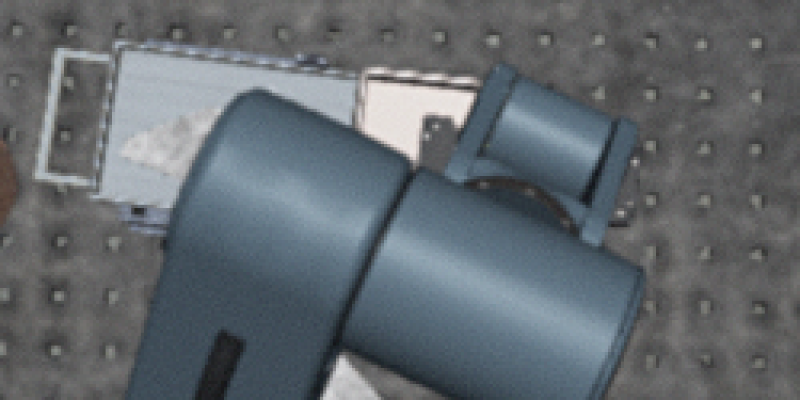

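The arm hides most of the bin. Its far rim edge runs from crop (362,68) to (478,77), which I can use to check the centring.

Run:
```python
from h import *;import cv2
np.set_printoptions(precision=1,suppress=True)
y=np.array([np.sin(np.radians(5.9)),np.cos(np.radians(5.9))]);x=np.array([y[1],-y[0]]);H=np.array([.5626,.0815])
f=lambda P:np.array([(P[:2]-H)@x,(P[:2]-H)@y])*1000
for p in[(362,68),(420,72),(478,77)]:print(f(plane("top",T(*p),.045)))
print("grip",f(bot.read_state()["position"]))
print("rim right corner expected px",[proj("top",np.r_[H+x*.085+y*v,.045]) for v in(-.153,)])
im=cv2.imread("pics/t1f.png");im=im[180:205,255:310];cv2.imwrite("pics/z1.png",np.hstack([cv2.resize(im,None,fx=14,fy=14,interpolation=0)]))
s=cv2.imread("pics/s1f.png")[120:260,200:400];cv2.imwrite("pics/z2.png",cv2.resize(s,None,fx=4,fy=4,interpolation=3))
```

```text
[ 83.2 -42.6]
[ 86.  -95.5]
[  87.8 -148.5]
grip [   0.2 -198.1]
rim right corner expected px [array([300.5, 189.9])]
```

View pics/z2.png

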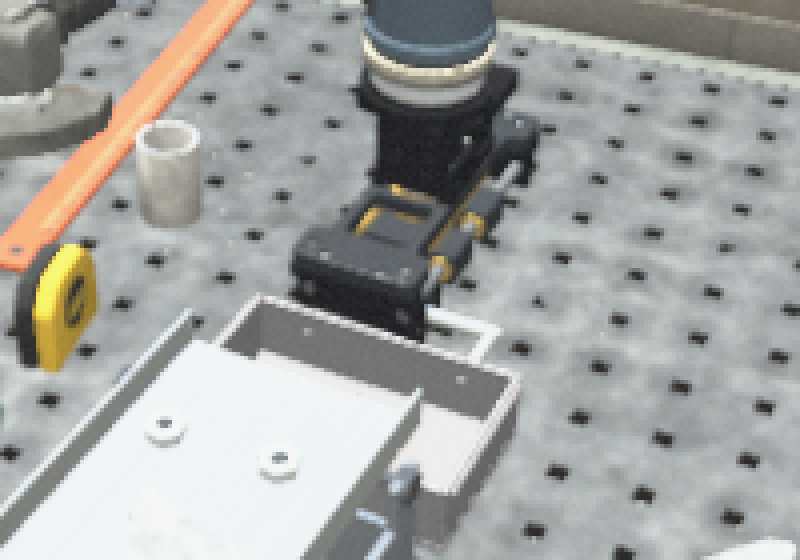

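In the side crop the rear rim corners of the bin are visible at about (260,296) and (520,376).

```bash
cat > b.py <<'E'
from h import *
np.set_printoptions(precision=4,suppress=True)
y=np.array([np.sin(np.radians(5.9)),np.cos(np.radians(5.9))]);x=np.array([y[1],-y[0]]);H=np.array([.5626,.0815])
f=lambda P:np.array([(P[:2]-H)@x,(P[:2]-H)@y])*1000
Z=lambda u,v:((u+.5)/4-.5+200,(v+.5)/4-.5+120)
E
python3 - <<'E'
from b import *
a,b=[plane("side",Z(*p),.045) for p in[(260,295),(520,376)]];d=a-b
print(f(a),f(b),f((a+b)/2),np.linalg.norm(d),np.degrees(np.arctan2(d[1],d[0])))
# original image, same approach: rear rim corners
a,b=[plane("side",S(*p),.045) for p in[(460,62),(656,100)]];d=a-b
print((a+b)/2,np.linalg.norm(d),np.degrees(np.arctan2(d[1],d[0])))
E
```

```text
[  81.6361 -151.5149] [ -85.7888 -153.1358] [  -2.0764 -152.3253] 0.16743269825506873 -5.3453147993188
[ 0.4794 -0.2628  0.045 ] 0.16852125040879595 1.626447937453005
```

```bash
python3 -m handwheel '[{"delta_rot":[0,0,0],"xyz":[0,4,0],"hand":1},{"delta_rot":[0,0,0],"xyz":[-1,10,0],"hand":1},{"delta_rot":[0,0,0],"xyz":[-1,16,0],"hand":1},{"delta_rot":[0,0,0],"xyz":[-1,21,0],"hand":1},{"delta_rot":[0,0,0],"xyz":[-1,24,0],"hand":1}]'|sed -n '2p;6p';python3 -m handwheel '[{"delta_rot":[0,0,0],"xyz":[0,1,0],"hand":1},{"delta_rot":[0,0,0],"xyz":[0,2,0],"hand":1},{"delta_rot":[0,0,0],"xyz":[0,3,0],"hand":1},{"delta_rot":[0,0,0],"xyz":[0,3.5,0],"hand":1},{"delta_rot":[0,0,0],"xyz":[0,4,0],"hand":1}]'|sed -n '2p;6p'; python3 go.py .5454,-.0846,.019,84.1
```

```text
position: [0.547, -0.0947, 0.021]
grasp_force: 30.0
position: [0.5474, -0.091, 0.021]
grasp_force: 30.0
t 7.125 p [ 0.547 -0.091  0.021] yaw 84.17929051300197 F [-1.161 -6.747  4.189] op 0.10245924156872073 g 30.001652240753174 q [ -20.879   43.336  100.453   -0.306   36.017 -104.811]
.5454,-.0846,.019,84.1 xyz [2.639 6.168 1.94 ] rot [-0.004  0.002  0.001]
```

```bash
for i in 1; do python3 -m handwheel '[{"delta_rot":[0,0,0],"xyz":[0.5,0.8,0],"hand":1},{"delta_rot":[0,0,0],"xyz":[1,1.6,0],"hand":1},{"delta_rot":[0,0,0],"xyz":[1,2.4,0],"hand":1},{"delta_rot":[0,0,0],"xyz":[1,3.2,0],"hand":1},{"delta_rot":[0,0,0],"xyz":[1,4,0],"hand":1}]'|sed -n '2p;4p'; done; python3 go.py .5454,-.0846,.019,84.1
```

```text
position: [0.5471, -0.0869, 0.021]
force: [-0.8, -5.7, 4.1]
t 7.75 p [ 0.547 -0.087  0.021] yaw 84.16642056359541 F [-0.825 -5.715  4.054] op 0.10379982352532548 g 29.99782294034958 q [ -20.489   43.294  100.619   -0.29    35.868 -104.422]
.5454,-.0846,.019,84.1 xyz [1.888 2.093 1.948] rot [-0.004  0.003  0.001]
```

```bash
python3 -m handwheel '[{"delta_rot":[0,0,0],"xyz":[0,0.4,0],"hand":1},{"delta_rot":[0,0,0],"xyz":[0,0.8,0],"hand":1},{"delta_rot":[0,0,0],"xyz":[0,1.2,0],"hand":1},{"delta_rot":[0,0,0],"xyz":[0,1.6,0],"hand":1},{"delta_rot":[0,0,0],"xyz":[0,2,0],"hand":1}]'|sed -n '2p;4p';python3 go.py .5454,-.0846,.019,84.1
```

```text
position: [0.5471, -0.0855, 0.021]
force: [-1.6, -8.7, 3.2]
t 8.375 p [ 0.547 -0.085  0.021] yaw 84.1978405665753 F [-1.644 -8.676  3.224] op 0.10144366522114655 g 29.998670518398285 q [ -20.321   43.291  100.636   -0.377   35.859 -104.214]
.5454,-.0846,.019,84.1 xyz [1.784 0.69  1.946] rot [-0.005  0.003  0.002]
```

```bash
python3 -m handwheel '[{"delta_rot":[0,0,0],"xyz":[0,0.4,0],"hand":1},{"delta_rot":[0,0,0],"xyz":[0,0.8,0],"hand":1},{"delta_rot":[0,0,0],"xyz":[0,1.2,0],"hand":1},{"delta_rot":[0,0,0],"xyz":[0,1.6,0],"hand":1},{"delta_rot":[0,0,0],"xyz":[0,1.6,0],"hand":1}]'|sed -n '2p;4p';python3 go.py .5454,-.0846,.019,84.1;python3 - <<'E'
from h import *;import cv2
for n in("top","side"):cv2.imwrite(f"pics/{n}2.png",vision.capture(n)[:,:,::-1])
s=cv2.imread("pics/side2.png")[120:260,200:400];a=cv2.resize(s,None,fx=4,fy=4,interpolation=3);cv2.imwrite("pics/z3.png",a)
E
```

```text
position: [0.5468, -0.0851, 0.021]
force: [-3.7, -13.2, 4.4]
t 9.0 p [ 0.547 -0.085  0.021] yaw 84.24311177631961 F [ -3.67  -13.172   4.428] op 0.10006206456019047 g 30.005362629890442 q [ -20.247   43.283  100.658   -0.541   35.872 -104.053]
.5454,-.0846,.019,84.1 xyz [1.411 0.396 1.975] rot [-0.006  0.002  0.003]
```

View pics/z3.png

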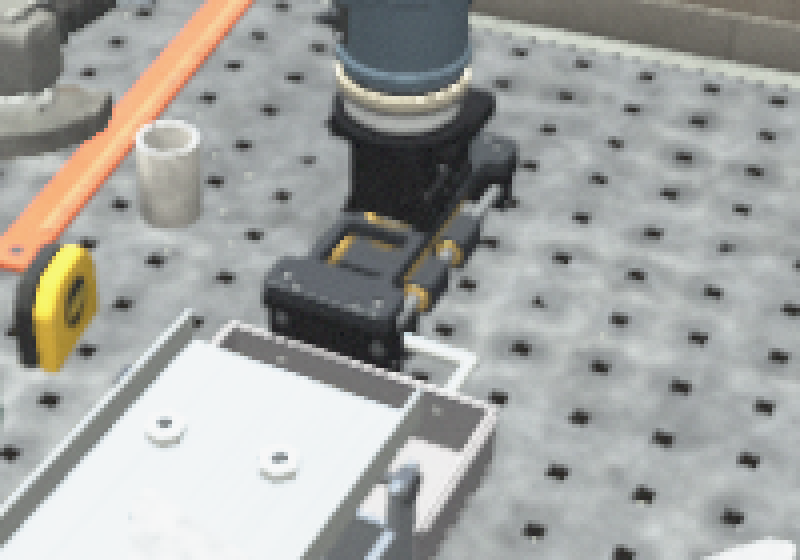

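The bin is in contact: the bar stopped at the expected place with 13 N of push. The rear rim corners are at crop (235,320) and (497,406).

Run:
```python
from b import *
a,b=[plane("side",Z(*p),.045) for p in[(234,320),(497,406)]];d=a-b
print(f(a),f(b),f((a+b)/2),np.linalg.norm(d),np.degrees(np.arctan2(d[1],d[0])))
```

```text
[  83.8904 -123.196 ] [ -83.9813 -123.1723] [  -0.0454 -123.1842] 0.16787165268495124 -5.9080972498600755
```

The bin is centred to within 0.1 mm, square (-5.9°), and flush. Releasing and rising clear.

```bash
python3 -m handwheel '[{"delta_rot":[0,0,0],"xyz":[0,0,0],"hand":0.6},{"delta_rot":[0,0,0],"xyz":[0,0,0],"hand":0.3},{"delta_rot":[0,0,0],"xyz":[0,0,0],"hand":0.15},{"delta_rot":[0,0,0],"xyz":[0,0,0],"hand":0.15},{"delta_rot":[0,0,0],"xyz":[0,0,0],"hand":0.15}]'|sed -n '2p;4,6p';python3 -m handwheel '[{"delta_rot":[0,0,0],"xyz":[0,0,-15],"hand":0.15},{"delta_rot":[0,0,0],"xyz":[0,0,-40],"hand":0.15},{"delta_rot":[0,0,0],"xyz":[0,0,-80],"hand":0.15},{"delta_rot":[0,0,0],"xyz":[0,0,-130],"hand":0.15},{"delta_rot":[0,0,0],"xyz":[0,0,-180],"hand":0.15}]'|sed -n '2p;4p';python3 -m handwheel '[{"delta_rot":[0,0,0],"xyz":[0,0,-50],"hand":0.15},{"delta_rot":[0,0,0],"xyz":[0,30,-75],"hand":0.15},{"delta_rot":[0,0,0],"xyz":[0,80,-80],"hand":0.15},{"delta_rot":[0,0,0],"xyz":[0,135,-80],"hand":0.15},{"delta_rot":[0,0,0],"xyz":[0,190,-80],"hand":0.15}]'|sed -n '2p;4p';python3 go.py .585,.3,.2,84.1 .585,.3,.084,84.1
```

```text
position: [0.5461, -0.0801, 0.0204]
force: [-0.3, -0.7, -0.2]
opening: 0.416
grasp_force: 0.0
position: [0.546, -0.0802, 0.203]
force: [-0.8, -0.6, 1.1]
position: [0.5655, 0.1102, 0.282]
force: [1.3, 0.5, -0.1]
t 10.975 p [0.566 0.11  0.282] yaw 84.08480376193124 F [ 1.272  0.454 -0.053] op 0.42777614675602127 g 0.0 q [ -0.081  23.186  85.779  -0.005  70.932 -84.164]
.585,.3,.2,84.1 xyz [  0.363 190.809  82.058] rot [ 0.     0.002 -0.   ]
.585,.3,.084,84.1 xyz [  0.571 190.798 198.058] rot [ 0.     0.002 -0.   ]
```

```bash
python3 -m handwheel '[{"delta_rot":[0,0,0],"xyz":[0,45,0],"hand":0.15},{"delta_rot":[0,0,0],"xyz":[0,95,0],"hand":0.15},{"delta_rot":[0,0,0],"xyz":[0,145,10],"hand":0.15},{"delta_rot":[0,0,0],"xyz":[0,180,30],"hand":0.15},{"delta_rot":[0,0,0],"xyz":[0,191,60],"hand":0.15}]'|sed -n '2p;4p';python3 -m handwheel '[{"delta_rot":[0,0,0],"xyz":[0,0,30],"hand":0.15},{"delta_rot":[0,0,0],"xyz":[0,0,60],"hand":0.15},{"delta_rot":[0,0,0],"xyz":[0,0,80],"hand":0.15},{"delta_rot":[0,0,0],"xyz":[0,0,88],"hand":0.15},{"delta_rot":[0,0,0],"xyz":[0,0,88],"hand":0.15}]'|sed -n '2p;4p';python3 go.py .585,.3,.084,84.1;python3 - <<'E'
from h import *;import cv2
for n in("top","side"):cv2.imwrite(f"pics/{n}3.png",vision.capture(n)[:,:,::-1])
s=cv2.imread("pics/side3.png")[110:330,130:400];a=cv2.resize(s,None,fx=2.7,fy=2.7,interpolation=3);cv2.imwrite("pics/z4.png",a)
E
```

```text
position: [0.5856, 0.3015, 0.222]
force: [-0.4, -0.3, -0.7]
position: [0.5853, 0.2986, 0.1329]
force: [-0.0, -0.5, 1.1]
t 12.225 p [0.585 0.299 0.133] yaw 84.11567963422341 F [-0.033 -0.461  1.098] op 0.4230695478142862 g 0.0 q [ 17.307  39.13   81.948  -0.001  58.929 -66.808]
.585,.3,.084,84.1 xyz [ 0.415  1.337 48.94 ] rot [-0. -0.  0.]
```

View pics/z4.png

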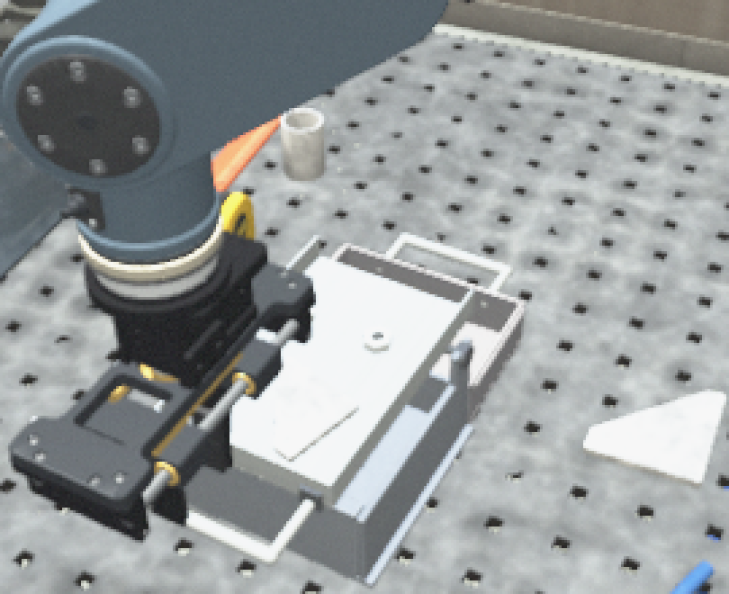

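The gripper's long body lies over the tray end, clear of the 22 mm wall, and the fingers straddle the handle bar. Lowering and pinching.

```bash
python3 -m handwheel '[{"delta_rot":[0,0,0],"xyz":[0,1,12],"hand":0.15},{"delta_rot":[0,0,0],"xyz":[0,1,25],"hand":0.15},{"delta_rot":[0,0,0],"xyz":[0,1,37],"hand":0.15},{"delta_rot":[0,0,0],"xyz":[0,1,46],"hand":0.15},{"delta_rot":[0,0,0],"xyz":[0,1,49],"hand":0.15}]'|sed -n '2p;4p';python3 -m handwheel '[{"delta_rot":[0,0,0],"xyz":[0,0,0],"hand":0.5},{"delta_rot":[0,0,0],"xyz":[0,0,0],"hand":0.7},{"delta_rot":[0,0,0],"xyz":[0,0,0],"hand":1},{"delta_rot":[0,0,0],"xyz":[0,0,0],"hand":1},{"delta_rot":[0,0,0],"xyz":[0,0,0],"hand":1}]'|sed -n '2p;4,6p'
python3 - <<'E'
import numpy as np
from h import *
s=bot.read_state();print(s["position"],s["force"])
a0=np.arctan2(5,220);r=np.hypot(5,220)
for t in np.arange(0,.95,.06):print(round(t,2),np.round([r*np.cos(a0+t)-220,-(r*np.sin(a0+t)-5)],1))
E
```

```text
position: [0.585, 0.2994, 0.0823]
force: [0.3, -0.3, -0.2]
position: [0.5859, 0.301, 0.084]
force: [0.7, 4.5, 0.1]
opening: 0.102
grasp_force: 30.0
[0.58594846 0.30098404 0.08404293] [0.67401021 4.45028845 0.07810815]
0.0 [-0.  0.]
0.06 [ -0.7 -13.2]
0.12 [ -2.2 -26.3]
0.18 [ -4.4 -39.3]
0.24 [ -7.5 -52.2]
0.3 [-11.3 -64.8]
0.36 [-15.9 -77.2]
0.42 [-21.2 -89.3]
0.48 [ -27.2 -101. ]
0.54 [ -33.9 -112.4]
0.6 [ -41.2 -123.3]
0.66 [ -49.3 -133.8]
0.72 [ -57.9 -143.8]
0.78 [ -67.1 -153.3]
0.84 [ -76.9 -162.2]
0.9 [ -87.2 -170.4]
```

```bash
python3 -m handwheel '[{"delta_rot":[0,0,0],"xyz":[0,-0.2,-6],"hand":1},{"delta_rot":[0,0,0],"xyz":[0,-1.5,-19],"hand":1},{"delta_rot":[0,0,0],"xyz":[0,-3.5,-33],"hand":1},{"delta_rot":[0,0,0],"xyz":[0,-6.5,-48],"hand":1},{"delta_rot":[0,0,0],"xyz":[0,-11.3,-64.8],"hand":1}]'|sed -n '2p;4,6p'; python3 go.py
```

```text
position: [0.5846, 0.2901, 0.1488]
force: [2.5, 5.6, -1.6]
opening: 0.105
grasp_force: 30.0
t 14.2 p [0.585 0.29  0.149] yaw 84.08032647242473 F [ 2.489  5.585 -1.57 ] op 0.10490526858595858 g 30.027331709861755 q [ 16.524  37.636  82.151   0.198  60.096 -67.655]
```

```bash
python3 -m handwheel '[{"delta_rot":[0,0,0],"xyz":[0,-4.6,-12.4],"hand":1},{"delta_rot":[0,0,0],"xyz":[0,-9.9,-24.5],"hand":1},{"delta_rot":[0,0,0],"xyz":[0,-15.9,-36.2],"hand":1},{"delta_rot":[0,0,0],"xyz":[0,-22.6,-47.6],"hand":1},{"delta_rot":[0,0,0],"xyz":[0,-29.9,-58.5],"hand":1}]'|sed -n '2p;4,6p'; python3 -m handwheel '[{"delta_rot":[0,0,0],"xyz":[0,-3.5,-5],"hand":1},{"delta_rot":[0,0,0],"xyz":[0,-8.1,-10.5],"hand":1},{"delta_rot":[0,0,0],"xyz":[0,-12.5,-15.5],"hand":1},{"delta_rot":[0,0,0],"xyz":[0,-16.7,-20.5],"hand":1},{"delta_rot":[0,0,0],"xyz":[0,-16.7,-20.5],"hand":1}]'|sed -n '2p;4,6p';python3 - <<'E'
from h import *;import cv2
a=[vision.capture(n)[:,:,::-1] for n in("side","top")]
cv2.imwrite("pics/z5.png",np.hstack([cv2.resize(a[0][130:330,200:360],None,fx=2.5,fy=2.5,interpolation=3),cv2.resize(a[1][165:265,190:270],None,fx=5,fy=5,interpolation=3)]))
E
```

```text
position: [0.5812, 0.2612, 0.2081]
force: [-1.1, 7.5, 2.4]
opening: 0.107
grasp_force: 30.0
position: [0.5793, 0.2448, 0.2293]
force: [-2.3, 8.2, 4.2]
opening: 0.108
grasp_force: 30.0
```

View pics/z5.png

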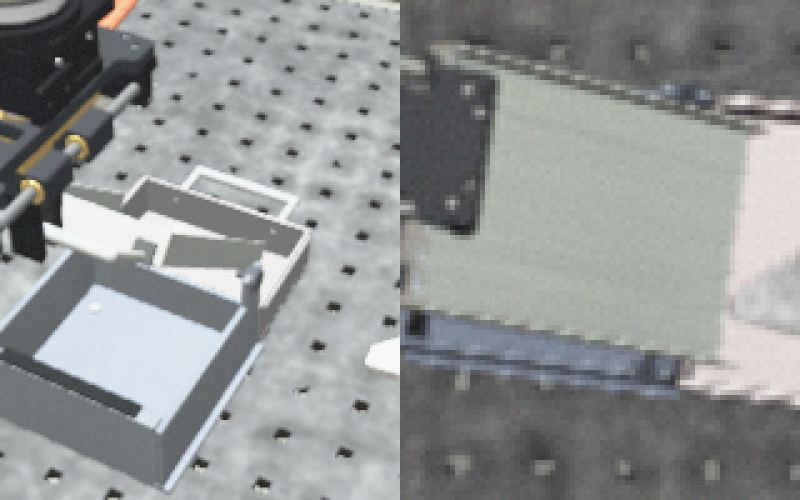

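At about 0.72 rad the visible tray floor is empty, and the gusset is in the bin, seen at right around (760,290). I'll lift a little further so everything clears the lip, pause, then look again.

```bash
python3 -m handwheel '[{"delta_rot":[0,0,0],"xyz":[0,-4.5,-5],"hand":1},{"delta_rot":[0,0,0],"xyz":[0,-9.2,-9.5],"hand":1},{"delta_rot":[0,0,0],"xyz":[0,-14,-14],"hand":1},{"delta_rot":[0,0,0],"xyz":[0,-19,-18.4],"hand":1},{"delta_rot":[0,0,0],"xyz":[0,-19,-18.4],"hand":1}]'|sed -n '2p;4,6p'; python3 -m handwheel '[{"delta_rot":[0,0,0],"xyz":[0,0,0],"hand":1},{"delta_rot":[0,0,0],"xyz":[0,0,0],"hand":1},{"delta_rot":[0,0,0],"xyz":[0,0,0],"hand":1},{"delta_rot":[0,0,0],"xyz":[0,0,0],"hand":1},{"delta_rot":[0,0,0],"xyz":[0,0,0],"hand":1}]'|sed -n '2p;4,6p';python3 - <<'E'
from h import *;import cv2
a=[vision.capture(n)[:,:,::-1] for n in("side","top")]
cv2.imwrite("pics/z6.png",np.hstack([cv2.resize(a[0][150:270,220:340],None,fx=4,fy=4,interpolation=3),cv2.resize(a[1][170:266,206:270],None,fx=5,fy=5,interpolation=3)]))
E
```

```text
position: [0.5771, 0.2263, 0.2482]
force: [-2.3, 8.5, 7.2]
opening: 0.104
grasp_force: 30.0
position: [0.5771, 0.2266, 0.2479]
force: [-2.6, 8.8, 7.8]
opening: 0.099
grasp_force: 30.0
```

View pics/z6.png

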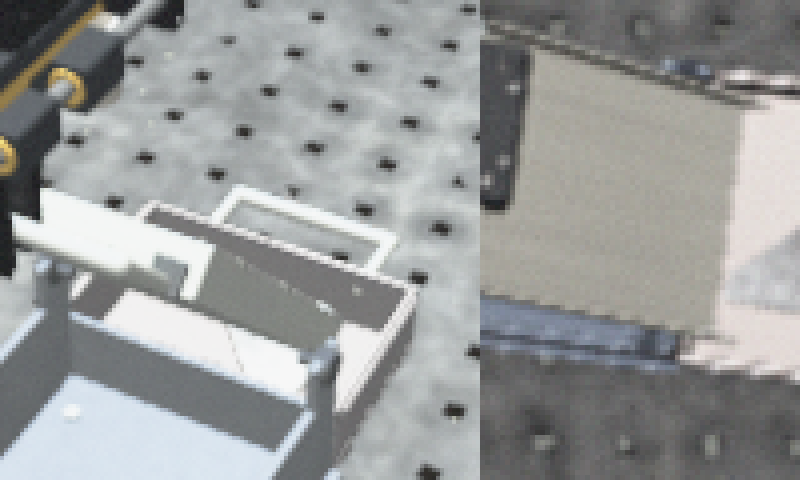

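The tray is steep and its floor is empty. The gusset lies in the bin at (775,270), and the nuts must be hidden in the bin behind the lip. Lowering slowly along the same arc.

```bash
python3 -m handwheel '[{"delta_rot":[0,0,0],"xyz":[0,9.8,8.9],"hand":1},{"delta_rot":[0,0,0],"xyz":[0,19,18.4],"hand":1},{"delta_rot":[0,0,0],"xyz":[0,27.6,28.4],"hand":1},{"delta_rot":[0,0,0],"xyz":[0,35.7,38.9],"hand":1},{"delta_rot":[0,0,0],"xyz":[0,43,49.8],"hand":1}]'|sed -n '2p;4,6p'; python3 -m handwheel '[{"delta_rot":[0,0,0],"xyz":[0,6.7,11.4],"hand":1},{"delta_rot":[0,0,0],"xyz":[0,12.7,23.1],"hand":1},{"delta_rot":[0,0,0],"xyz":[0,18,35.2],"hand":1},{"delta_rot":[0,0,0],"xyz":[0,22.6,47.6],"hand":1},{"delta_rot":[0,0,0],"xyz":[0,26.4,60.2],"hand":1}]'|sed -n '2p;4,6p';python3 -m handwheel '[{"delta_rot":[0,0,0],"xyz":[0,3.1,12.9],"hand":1},{"delta_rot":[0,0,0],"xyz":[0,5.3,25.9],"hand":1},{"delta_rot":[0,0,0],"xyz":[0,6.6,36.5],"hand":1},{"delta_rot":[0,0,0],"xyz":[0,7.1,43.4],"hand":1},{"delta_rot":[0,0,0],"xyz":[0,7.4,47],"hand":1}]'|sed -n '2p;4,6p';python3 go.py
```

```text
position: [0.5821, 0.2685, 0.1972]
force: [-0.7, 6.1, 4.0]
opening: 0.104
grasp_force: 30.0
position: [0.5851, 0.2939, 0.1362]
force: [0.0, 5.2, 1.5]
opening: 0.102
grasp_force: 30.0
position: [0.5859, 0.3008, 0.0887]
force: [1.7, 4.8, 0.6]
opening: 0.104
grasp_force: 30.0
t 18.775 p [0.586 0.301 0.089] yaw 84.11065482019987 F [1.663 4.833 0.564] op 0.10370017542832508 g 29.979565143585205 q [ 17.438  42.517  83.236   0.095  54.139 -66.728]
```

```bash
python3 -m handwheel '[{"delta_rot":[0,0,0],"xyz":[0,0,1],"hand":1},{"delta_rot":[0,0,0],"xyz":[0,0,2],"hand":1},{"delta_rot":[0,0,0],"xyz":[0,0,3],"hand":1},{"delta_rot":[0,0,0],"xyz":[0,0,4],"hand":1},{"delta_rot":[0,0,0],"xyz":[0,0,5],"hand":1}]'|sed -n '2p;4,6p'; python3 -m handwheel '[{"delta_rot":[0,0,0],"xyz":[0,0,0.3],"hand":1},{"delta_rot":[0,0,0],"xyz":[0,0,0.5],"hand":1},{"delta_rot":[0,0,0],"xyz":[0,0,0.5],"hand":1},{"delta_rot":[0,0,0],"xyz":[0,0,0.5],"hand":1},{"delta_rot":[0,0,0],"xyz":[0,0,0.5],"hand":1}]'|sed -n '2p;4,6p';python3 go.py
```

```text
position: [0.5859, 0.301, 0.0842]
force: [-0.8, 5.3, 4.6]
opening: 0.103
grasp_force: 30.0
position: [0.5859, 0.301, 0.0843]
force: [-0.5, 6.3, 2.9]
opening: 0.104
grasp_force: 30.0
t 20.025 p [0.586 0.301 0.084] yaw 84.10270867508278 F [-0.536  6.282  2.881] op 0.10391233064707775 g 29.97735604016288 q [ 17.443  42.854  83.367   0.113  53.64  -66.726]
```

The tray is resting again (0.0842, with no further travel). Releasing, rising and retreating to look.

```bash
python3 -m handwheel '[{"delta_rot":[0,0,0],"xyz":[0,0,0],"hand":0.7},{"delta_rot":[0,0,0],"xyz":[0,0,0],"hand":0.4},{"delta_rot":[0,0,0],"xyz":[0,0,0],"hand":0.15},{"delta_rot":[0,0,0],"xyz":[0,0,0],"hand":0.15},{"delta_rot":[0,0,0],"xyz":[0,0,0],"hand":0.15}]'|sed -n '2p;4,6p';python3 -m handwheel '[{"delta_rot":[0,0,0],"xyz":[0,0,-12],"hand":0.15},{"delta_rot":[0,0,0],"xyz":[0,0,-35],"hand":0.15},{"delta_rot":[0,0,0],"xyz":[0,0,-70],"hand":0.15},{"delta_rot":[0,0,0],"xyz":[0,0,-110],"hand":0.15},{"delta_rot":[0,0,0],"xyz":[0,0,-150],"hand":0.15}]'|sed -n '2p;4p';python3 -m handwheel '[{"delta_rot":[0,0,0],"xyz":[30,30,0],"hand":0.15},{"delta_rot":[0,0,0],"xyz":[70,65,0],"hand":0.15},{"delta_rot":[0,0,0],"xyz":[110,100,0],"hand":0.15},{"delta_rot":[0,0,0],"xyz":[150,135,0],"hand":0.15},{"delta_rot":[0,0,0],"xyz":[190,165,0],"hand":0.15}]'|sed -n '2p;4p';python3 - <<'E'
from h import *;import cv2
a=[vision.capture(n)[:,:,::-1] for n in("side","top")]
for n,i in zip(("side","top"),a):cv2.imwrite(f"pics/{n}9.png",i)
cv2.imwrite("pics/z7.png",np.hstack([cv2.resize(a[0][140:320,190:350],None,fx=2.5,fy=2.5,interpolation=3),cv2.resize(a[1][170:260,200:320],None,fx=3.3333,fy=5,interpolation=3)]))
E
```

```text
position: [0.5854, 0.2992, 0.0831]
force: [-0.3, -0.2, 0.0]
opening: 0.414
grasp_force: 0.0
position: [0.5854, 0.2995, 0.2354]
force: [0.0, -0.7, 0.4]
position: [0.4123, 0.4845, 0.2344]
force: [0.2, -0.4, -0.2]
```

View pics/z7.png

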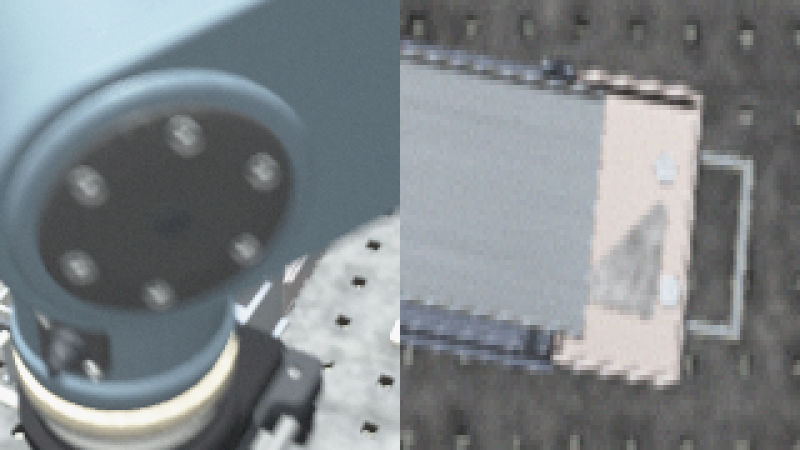

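The top view shows the tray level and empty, with the gusset at (640,265) and both nuts at (665,168) and (668,290) in the bin. One last numeric check of the bin's pose before handing in.

Run:
```python
from b import *;import cv2
C=lambda u,v:((u+.5)/3.3333-.5+200,(v+.5)/5-.5+170)
a,b=[plane("top",C(*p),.045) for p in[(701,95),(680,383)]];d=a-b
print(f(a),f(b),f((a+b)/2),np.linalg.norm(d),np.degrees(np.arctan2(d[1],d[0])))
a,b=[plane("top",C(*p),.03) for p in[(748,160),(738,333)]];print(f((a+b)/2))
# unchanged surroundings
A,B=cv2.imread("pics/top0.png"),cv2.imread("pics/top9.png")
m=(cv2.absdiff(A,B).max(2)>60).astype(np.uint8);m=cv2.morphologyEx(m,cv2.MORPH_OPEN,np.ones((3,3)))
n,_,st,_=cv2.connectedComponentsWithStats(m);print(st[1:].tolist())
```

```text
[ 127.8433 -470.4729] [ -41.8531 -467.4801] [  42.9951 -468.9765] 0.1697228563441942 -6.910383063917448
[  45.8394 -519.0027]
[[247, 189, 43, 58, 1648], [303, 202, 3, 5, 15], [302, 212, 3, 3, 9], [300, 217, 4, 15, 46], [327, 217, 35, 57, 1900], [377, 225, 3, 3, 9], [19, 227, 82, 193, 4992], [378, 231, 3, 20, 60], [299, 235, 3, 3, 9], [372, 259, 6, 3, 18], [0, 266, 27, 54, 582], [20, 317, 7, 5, 28], [10, 321, 9, 8, 51], [0, 330, 30, 47, 785], [46, 342, 7, 7, 35], [15, 396, 7, 14, 82], [0, 398, 3, 3, 9], [41, 407, 3, 3, 9], [258, 407, 11, 5, 34], [1, 415, 4, 5, 18]]
```

Run:
```python
from b import *
C=lambda u,v:((u-400+.5)/3.3333-.5+200,(v+.5)/5-.5+170)
a,b=[plane("top",C(*p),.045) for p in[(701,95),(680,383)]];d=a-b
print(f(a),f(b),f((a+b)/2),np.linalg.norm(d),np.degrees(np.arctan2(d[1],d[0])))
a,b=[plane("top",C(*p),.03) for p in[(748,160),(738,333)]];print(f((a+b)/2))
```

```text
[  84.9579 -122.1538] [ -83.6325 -124.1871] [   0.6627 -123.1704] 0.16860266320066028 -5.208998606589731
[   3.0617 -169.4354]
```

The bin is still centred (under 1 mm off by the rim) and flush, the same rear-rim reading as when it was pressed into contact. Only the bin and its parts have changed in the picture, apart from the arm. Handing in.

```bash
python3 -c "
from rig import workorder
print(workorder.hand_in())"
```

```text
the job is handed in; nothing more can be done
None
```

I slid the bin squarely against the stand, tipped the gusset and both nuts into it, lowered the tray gently back onto its rest, and handed the job in after about 22 s of robot time.

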